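# Make up two furniture hardware kits

## Task

Make up the two hardware kits in the plywood trays. Cupboard kit, in the three-bay tray: lay the bar pull lengthways in the long bay, with a furniture leg in the middle bay and the angle bracket in the end bay; drawer kit, in the two-bay tray: the larger knob in one bay and the other leg in the other. Set every part down flat on its bay floor, the same way up as it stands on the bench, and leave the smaller knob, the varnish tin and the screw jar standing where they are.

Things in the scene. Friction and masses are not known exactly. Their poses are not given: they have to be found in the camera images.
- long_tray: Plywood kit tray, fixed. 86 mm along its x; bay floors 6 mm above the bench, walls and partitions 6 mm thick, tops 18 mm above the bench; bays 74 mm wide in x. Origin: centre of underside; y along its length (within 0.1 rad of world y). 294 mm long, three bays: long bay (120 mm in y, centre y = +81 mm), middle bay (75 mm, y = -22.5), end bay (75 mm, y = -103.5).
- short_tray: Plywood kit tray, fixed. 86 mm along its x; bay floors 6 mm above the bench, walls and partitions 6 mm thick, tops 18 mm above the bench; bays 74 mm wide in x. Origin: centre of underside; y along its length (within 0.1 rad of world y). 168 mm long, two equal bays of 75 mm, centres at y = +40.5 and -40.5 mm.
- leg_a: Turned light-wood furniture leg, standing on its mounting flange: flange 46 mm diameter, 10 mm high; above it a shank tapering from 33 mm diameter (16 mm up) to 28 mm at the top (70 mm up). Origin: centre of the underside; z up the axis. leg_a and leg_b are identical and interchangeable. About 0.12 kg.
- leg_b: Turned light-wood furniture leg, standing on its mounting flange: flange 46 mm diameter, 10 mm high; above it a shank tapering from 33 mm diameter (16 mm up) to 28 mm at the top (70 mm up). Origin: centre of the underside; z up the axis. leg_a and leg_b are identical and interchangeable. About 0.12 kg.
- big_knob: The larger turned light-wood drawer knob, standing on its stem: foot 25 mm diameter, neck 19 mm, head 42 mm diameter, full width between 26 and 36 mm up, top at 40 mm. Origin: centre of the underside; z up the axis. About 0.07 kg.
- small_knob: The smaller turned light-wood drawer knob, standing on its stem: same 40 mm height and same outline but slimmer, head only 24 mm diameter. It belongs to no kit. Origin: centre of the underside.
- bar_pull: Steel bar pull (cupboard handle) standing on its two feet: round bar 90 mm long along its x, 12 mm diameter, centre 32 mm up (top 38 mm); posts at x = -30 and +30 mm with round feet of 22 mm diameter. Origin: midway between the feet, at their underside; z up. About 0.15 kg. At the start its x is within 0.25 rad of world x.
- bracket: Steel angle bracket (L shape), 30 mm wide along its y, 5 mm thick: foot flat on the bench, x from -22.5 to +22.5 mm; upright plate at the -x end, centred on x = -20 mm, reaching 55 mm up. Origin: centre of the foot's underside; z up. About 0.09 kg. At the start its x is within 0.6 rad of world x.
- tin: Small metal varnish tin with a paper label, 60 mm diameter, 68 mm high, upright. A bystander. Origin: centre of the underside.
- jar: Small glass screw jar with a metal cap, about 52 mm diameter, 66 mm high, upright. A bystander. Origin: centre of the underside.
Things that resemble listed ones, but are neither listed nor needed, are in the scene too. Leave any blue or green look-alike of the leg_b alone. Leave any red look-alike of the bracket alone.

How it is judged:
By the outcome, as a careful person would: the job done as asked, in the order asked, and still so for the second after the job is handed in, with the robot touching nothing.
It also fails if it takes over 128 s, if anything falls off the work surface, if the arm or the gripper's body presses on something with over 40 N, if the wrist force passes 120 N, or if a joint passes its speed limit or range.

## Robot

A 7-joint arm with a two-finger parallel gripper is mounted at the origin on the work surface. World frame = base frame: x ahead of the robot, y to its left, z up, the work surface at z = 0. Lengths are in m, angles in rad, forces in N, time in s.
With the tool pointing down it reaches from about 0.425 to 0.875 m from the base axis. Payload 8.4 kg.
Tool frame: the origin (TCP) lies on the centre line of the jaws, within the pads' length; the fingertips stand 25 mm ahead of it and the grasp point (between the pads) lies 6 mm ahead of it; x points along the fingers, y is the direction in which the jaws open and shut, and the axes are right-handed (so a half turn about x gives the same grasp; the last joint's range is limited). The gripper opens to 87 mm and grips with 3 to 60 N. Pads are 19 mm wide; open, the fingers measure 117 mm over their backs; the gripper's body (75 mm by 190 mm) begins 51 mm behind the grasp point.
Start: joints at [-0.099, 0.333, 0.04, 1.465, -0.013, 1.343, -0.059], TCP at [0.65, -0, 0.248] pointing down, gripper open.
Joint ranges: [-2.58, 2.58], [-0.38, 2.09], [-1.3, 1.39], [0.25, 2.4], [-1.5, 4.64], [0.08, 2.09], [-2.65, 2.65]. Speed limits (rad/s): [2.22, 2.22, 2.79, 2.79, 3.14, 3.14, 3.14].

## Interface

Orientations are given as a rotation vector (axis times angle).
In Python, from cell import env gives the robot as it stands. The module is installed in compiled form; this text tells all that it offers.
- The arm moves only by the tool carry_out, never from a script. Its argument "moves" is text: rows parted by semicolons, each of 6 numbers parted by spaces: the shift along the tool's x, y, z in units of 0.05 m (1.0 is 0.05 m), then the turn, a rotation vector about the tool's x, y, z in units of 4 degrees (1.0 is 4 degrees). A call has 1 to 8 rows; each row shifts and turns the commanded pose from where the row before left it, along the tool's axes as they then stand; what a row does not reach is not made up. A row lasts 1/10 s, in which the tool goes at most 50 mm and 8.59 degrees, less where a joint would pass 70% of its speed; a pose out of reach is approached as far as the arm can. A call with a number of a shift or a turn outside -1 to 1 is refused whole. A call with a gripper value outside its range is refused whole. "grip" is the opening in per cent of the stroke, from 0 (shut) to 100 (fully open), set as the call begins (left out, the last holds). The fingers move at their own pace and stop on an object; "grip_force" is the grip in N (left out, the last holds). Time passes only in rows, so rows that do not move let the fingers close. It gives the time, the measured TCP pose, the force and the opening at its end, in the units of the state.
- env.state(): the state, without advancing time (a new reading comes with each control period).
- env.snapshot(name): name is "scene" or "side" or "wrist"; returns a dict with "frame" (480x640x3 uint8, red, green, blue), "mtx" (3x3 intrinsics, pixels), "R" (3x3) and "t" (3): a world point X has camera coordinates R X + t. Camera axes: x right, y down, z forward; pixel columns grow to the right and rows downward; lengths in m; the calibration is good to about 2 mm. A picture is of the moment at which its call begins. There is no depth.
- env.hand_in(): hands the job in, once; it reports no verdict.
The state is a dict: "time": time; "q": joint angles; "joint_velocities": joint speeds; "joint_efforts": joint torques, N m; "tcp_pos": TCP position; "tcp_rot": TCP orientation; "force": force on the tool from outside, world axes, zero at the start; "ft_torque": the same for the moment, N m; "gripper_width": finger opening in m.
Only numpy, scipy, OpenCV 4.12 (cv2) and the standard library are available. Lean on these libraries where they do the work, as an engineer would, in place of code of your own. Each camera call takes 0.05 s, during which the arm holds its last target. There are 200 camera calls.

## Working session

There is one attempt and no reset: what is moved stays moved. The work goes in short steps, Python scripts to look and compute and a tool call to move; the robot and the scene stay as the last step left them, time stands still between calls to the robot, and variables do not carry over. Pictures are saved under pics/ and viewed, about 12 in all and at most 16, crops included, and the job is handed in when it is done.

Besides the shell and the picture viewer there is one more tool, called as name(argument=value, ...) on one line, values as JSON. carry_out: Moves the arm, as the interface text tells. Its arguments: {"type":"object","properties":{"moves":{"type":"string"},"grip":{"type":"number"},"grip_force":{"type":"number"}},"required":["moves"]}

```bash
mkdir -p pics
python3 - <<'E'
from cell import env
import cv2,numpy as np
for n in("scene","side"):
    s=env.snapshot(n); cv2.imwrite(f"pics/{n}0.png",s["frame"][:,:,::-1]); print(n,s["mtx"].round(1).tolist(),s["R"].round(3).tolist(),s["t"].round(3).tolist())
print(env.state())
E
```

```text
scene [[612.0, 0.0, 318.7], [0.0, 612.0, 234.3], [0.0, 0.0, 1.0]] [[0.256, 0.967, 0.016], [0.769, -0.193, -0.609], [-0.585, 0.168, -0.793]] [-0.157, -0.39, 1.607]
side [[545.7, 0.0, 328.8], [0.0, 545.7, 247.6], [0.0, 0.0, 1.0]] [[-0.748, -0.664, 0.011], [-0.37, 0.402, -0.838], [0.551, -0.631, -0.546]] [0.408, 0.21, 0.682]
{'time': 0.1, 'q': array([-0.09920415,  0.33382887,  0.0398655 ,  1.46616694, -0.01339985,
        1.34328303, -0.05851825]), 'joint_velocities': array([-0.00010711, -0.00114936,  0.00016336, -0.00375389,  0.00043506,
       -0.00016749,  0.00026601]), 'joint_efforts': array([ 3.73962146e-03, -6.57807541e+01,  1.33961700e+00, -4.04708719e+01,
       -5.96434018e-02,  4.10120690e-02, -6.81097418e-06]), 'tcp_pos': array([ 6.49623801e-01, -1.52361880e-05,  2.46763196e-01]), 'tcp_rot': array([ 1.20847748,  1.21016491, -1.21030311]), 'force': array([-1.07270772, -0.54284046,  0.02399728]), 'ft_torque': array([ 0.05919915, -0.00766546,  0.00429928]), 'gripper_width': 0.08706905449755967}
```

View pics/scene0.png

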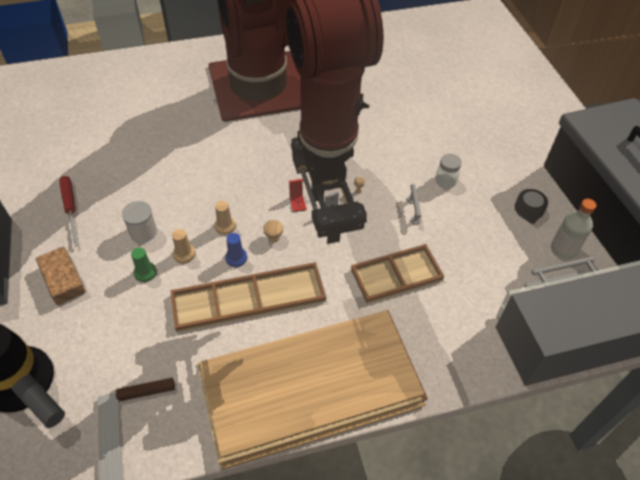

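View pics/side0.png

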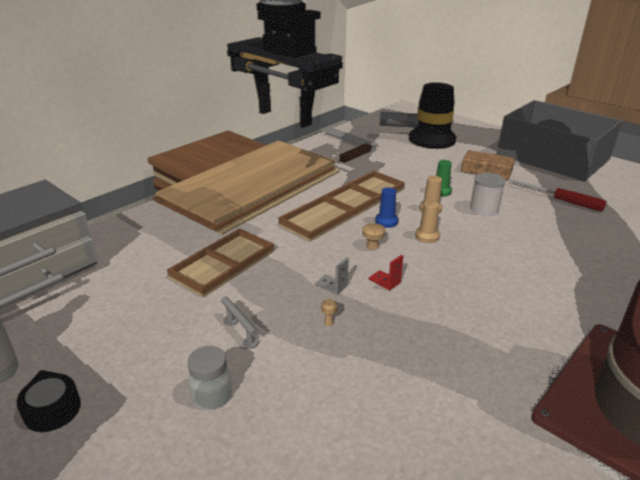

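```bash
cat > h.py <<'E'
from cell import env
import cv2,numpy as np
from scipy.spatial.transform import Rotation as Ro
def ray(s,uv,z):
    K,R,t=s["mtx"],s["R"],s["t"]; c=-R.T@t
    d=R.T@np.linalg.inv(K)@np.r_[uv,1.]
    return (c+d*(z-c[2])/d[2])[:2]
def crop(s,name,x,y,w,h,k):
    cv2.imwrite(f"pics/{name}.png",cv2.resize(s["frame"][y:y+h,x:x+w,::-1],None,fx=k,fy=k,interpolation=cv2.INTER_CUBIC))
def go(x,y,z,yaw):
    """yaw: world angle of jaw axis; remaining shift (tool units, if pointing down) & turn about tool x"""
    st=env.state();R=Ro.from_rotvec(st["tcp_rot"]).as_matrix()
    d=R.T@(np.array([x,y,z])-st["tcp_pos"])/.05
    T=np.c_[[0,0,-1],[np.cos(yaw),np.sin(yaw),0],[np.sin(yaw),-np.cos(yaw),0]]
    r=Ro.from_matrix(R.T@T).as_rotvec()*180/np.pi/4
    print("t",round(st["time"],2),"tcp",st["tcp_pos"].round(4),"shift",d.round(2),"turn",r.round(2),"F",st["force"].round(1),"w",round(st["gripper_width"],4))
E
python3 - <<'E'
from h import *
a=env.snapshot("scene");b=env.snapshot("side")
crop(a,"a1",120,145,340,200,2.35); crop(b,"b1",160,145,350,260,2.25)
w=env.snapshot("wrist"); cv2.imwrite("pics/w1.png",w["frame"][:,:,::-1]);print(w["R"].round(2),w["t"].round(2))
E
```

```text
[[ 1.   -0.   -0.  ]
 [ 0.   -0.96  0.29]
 [-0.   -0.29 -0.96]] [-0.65 -0.04  0.39]
```

View pics/a1.png

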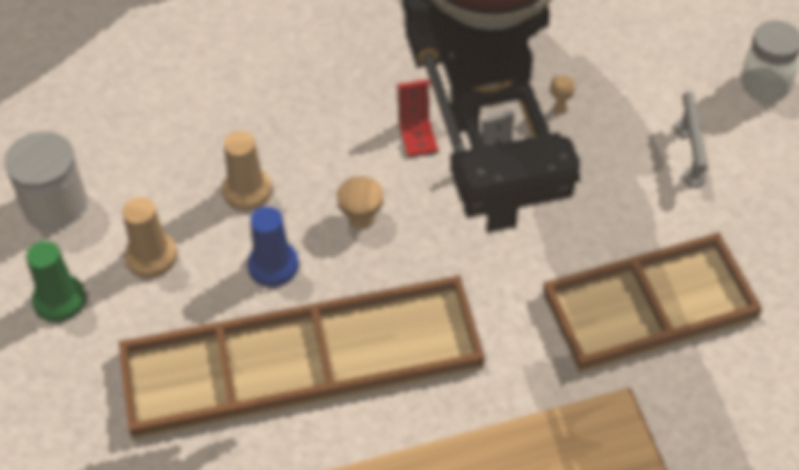

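View pics/b1.png

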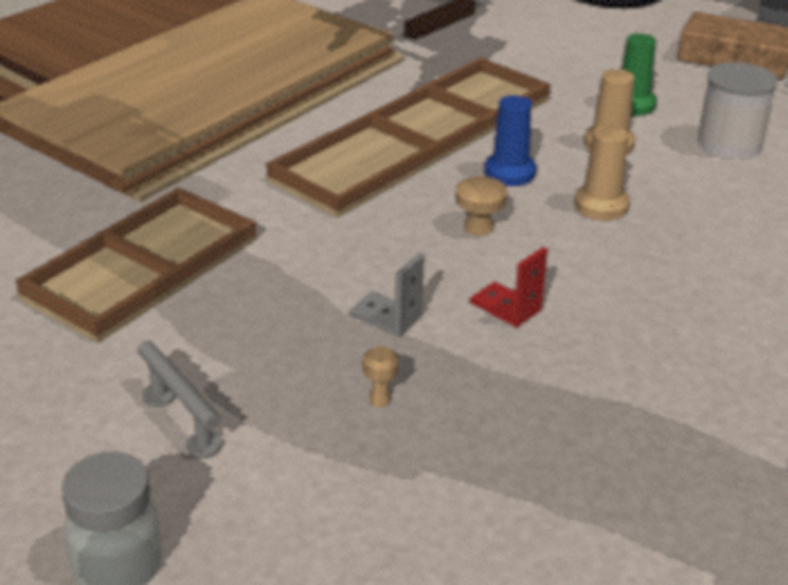

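View pics/w1.png

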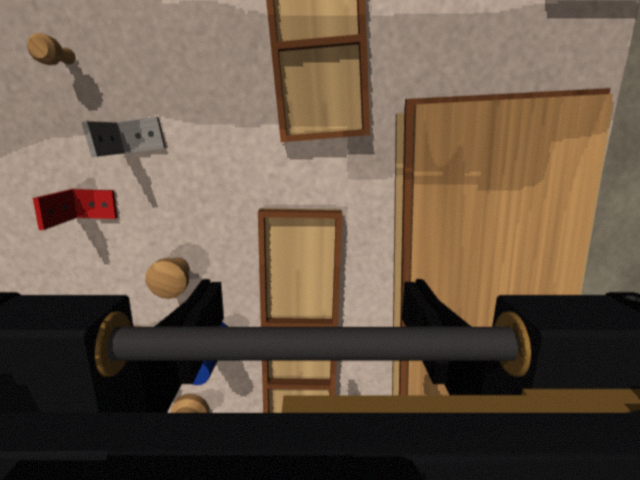

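Run:
```python
from h import *
S={n:env.snapshot(n) for n in("scene","side","wrist")}
def p(n,u,v,z):
    if n=="scene":u,v=u/2.35+120,v/2.35+145
    if n=="side":u,v=u/2.25+160,v/2.25+145
    return ray(S[n],(u,v),z)*1e3
def show(l,*a):print(l,*[p(*q).round(1) for q in a])
show("long sc",("scene",122,342,.018),("scene",459,278,.018),("scene",483,356,.018),("scene",131,427,.018))
show("long si",("side",487,60,.018),("side",268,168,.018),("side",337,200,.018),("side",549,87,.018))
show("long wr(top +y corners)",("wrist",259,210,.018),("wrist",342,210,.018))
show("short sc",("scene",547,287,.018),("scene",718,236,.018),("scene",759,307,.018),("scene",580,361,.018))
show("short si",("side",20,282,.018),("side",180,190,.018),("side",257,226,.018),("side",97,318,.018))
show("short wr(bottom -y)",("wrist",283,139,.018),("wrist",368,134,.018))
show("leg1",("scene",240,140,.07),("scene",247,187,.01),("side",603,200,.01))
show("leg2",("scene",141,207,.07),("scene",150,252,.01),("side",618,77,.07),("side",610,138,.01))
show("knob",("scene",360,194,.031),("side",481,193,.032),("wrist",167,278,.033))
show("bar",("scene",688,97,.032),("scene",702,168,.032),("side",148,348,.032),("side",210,420,.032))
show("brk plate top si",("side",398,268,.055),("side",424,256,.055)); 
show("brk foot si tip",("side",351,313,.005),("side",376,293,.005),("side",400,332,0.0))
show("brk wr",("wrist",88,122,.055),("wrist",93,157,.055),("wrist",160,118,.005),("wrist",165,150,.005),("wrist",122,120,.005),("wrist",127,155,.005))
show("small,red",("side",380,400,0),("side",517,322,0)); show("jar",("side",112,570,0)); show("tin",("scene",42,158,.068)); show("blue",("scene",273,260,.01))
```

```text
long sc [ 591.5 -291.9] [597.5  -3.4] [678.7  -4. ] [ 673.4 -294.2]
long si [ 665.5 -296. ] [671.7   1. ] [593.3  -0.9] [ 585.1 -288.6]
long wr(top +y corners) [5.966e+02 5.000e-01] [6.805e+02 5.000e-01]
short sc [625.2  67.7] [610.  230.6] [689.5 237.6] [703.2  72.8]
short si [685.6 239.4] [698.9  75.1] [612.8  70. ] [609.1 228.4]
short wr(bottom -y) [622.5  69.7] [703.6  74.3]
leg1 [ 442.2 -162.7] [ 447.3 -163.7] [ 439.8 -159.9]
leg2 [ 495.5 -256. ] [ 498.7 -258.2] [ 494.7 -256.6] [ 493.9 -255. ]
knob [496.6 -68.4] [500.1 -70.4] [501.6 -67.3]
bar [458.9 255.8] [543.5 238.2] [541.8 236.3] [458.5 256.1]
brk plate top si [459.   79.4] [455.2  55.8]
brk foot si tip [493.   90.9] [496.   60.1] [456.1  78.9]
brk wr [460.   84.5] [459.3  55.4] [501.9  89.2] [503.3  58.8] [464.5  87.4] [464.6  54. ]
small,red [417.7 143.9] [400.9  12.4]
jar [433.4 355.3]
tin [ 419.1 -332.7]
blue [ 533.6 -155.2]
```

carry_out(moves="0 -.5 -.82 0 0 0;0 -.5 -.82 0 0 0;0 -.5 -.82 0 0 0;0 -.5 -.82 0 0 0;0 -.5 -.82 0 0 0;0 -.5 -.82 0 0 0;0 0 0 -1 0 0;0 0 0 -1 0 0", grip=60)

```text
time: 1.2
tcp_pos: [0.4989, 0.2479, 0.2478]
tcp_rot: [1.101, 1.275, -1.1]
force: [0.4, -0.1, 0.6]
gripper_width: 0.0523
```

carry_out(moves="0 0 0 -1 0 0;0 0 0 -1 0 0;0 0 0 -1 0 0;0 0 0 -1 0 0;0 0 0 -1 0 0;0 0 0 -1 0 0;0 0 0 -1 0 0;0 0 0 -1 0 0")

```text
time: 2.0
tcp_pos: [0.5, 0.2459, 0.2476]
tcp_rot: [0.679, 1.462, -0.679]
force: [0.3, 0.6, -0.2]
gripper_width: 0.0521
```

carry_out(moves="0 0 0 -1 0 0;0 0 0 -1 0 0;0 0 0 -1 0 0;0 0 0 -1 0 0;0 0 0 -1 0 0;0 0 0 -1 0 0;0 0 0 -1 0 0;0 0 0 -1 0 0")

```text
time: 2.8
tcp_pos: [0.5, 0.246, 0.2476]
tcp_rot: [0.244, 1.557, -0.244]
force: [0.2, 0.1, 0.1]
gripper_width: 0.0522
```

```bash
python3 -c "
from h import *
go(.5005,.2465,.038,1.349)
w=env.snapshot('wrist');cv2.imwrite('pics/w2.png',w['frame'][:,:,::-1])
a=env.snapshot('scene');crop(a,'a2',240,100,240,200,3)
print(env.state()['q'].round(2))"
```

```text
t 2.8 tcp [0.5    0.246  0.2476] shift [4.19 0.01 0.01] turn [-1.28  0.   -0.  ] F [0.2 0.1 0.1] w 0.0522
[-0.33  0.16 -0.23  1.68  0.04  1.3   0.69]
```

View pics/w2.png

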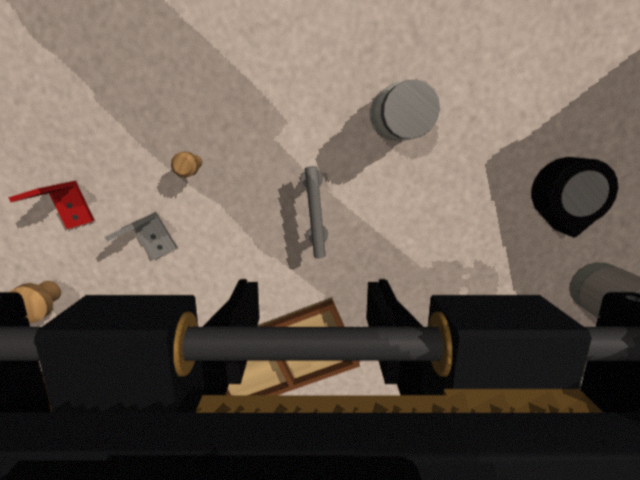

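```bash
python3 -c "
from h import *
s=env.snapshot('wrist')
for l,u,v,z in [('bar',312,171,.032),('bar',320,253,.032),('small',183,163,.035),('foot',152,213,.005),('foot',177,243,.005),('foot',154,258,.005),('foot',134,232,.005)]: print(l,ray(s,(u,v),z).round(4))
"
```

```text
bar [0.461  0.2576]
bar [0.5411 0.2401]
small [0.4167 0.1458]
foot [0.4534 0.0834]
foot [0.4918 0.0949]
foot [0.4997 0.0641]
foot [0.4664 0.0563]
```

carry_out(moves=".9 0 0 -.6 0 0;.9 0 0 -.6 0 0;.8 0 0 0 0 0;.8 0 0 0 0 0;.5 0 0 0 0 0;.28 0 0 0 0 0;0 0 0 0 0 0")

```text
time: 3.65
tcp_pos: [0.499, 0.2455, 0.037]
tcp_rot: [0.181, 1.566, -0.183]
force: [-0.4, 1.5, -0.2]
gripper_width: 0.0523
```

carry_out(moves="0 0 0 0 0 0;0 0 0 0 0 0;0 0 0 0 0 0;0 0 0 0 0 0;0 0 0 0 0 0;0 0 0 0 0 0;0 0 0 0 0 0;0 0 0 0 0 0", grip=0, grip_force=40)

```text
time: 4.45
tcp_pos: [0.5002, 0.2462, 0.0388]
tcp_rot: [0.181, 1.563, -0.181]
force: [0.6, 0.2, 2.4]
gripper_width: 0.0107
```

```bash
python3 -c "
from h import *
go(.501,.2475,.238,1.349)"
```

```text
t 4.45 tcp [0.5002 0.2462 0.0388] shift [-3.98  0.03  0.01] turn [-0.12  0.   -0.01] F [0.6 0.2 2.4] w 0.0107
```

carry_out(moves="-.3 0 0 0 0 0;-.7 0 0 0 0 0;-.8 0 0 0 0 0;-.7 0 0 0 0 0;0 0 0 1 0 0;0 0 0 1 0 0;0 0 0 1 0 0;0 0 0 1 0 0")

```text
time: 5.25
tcp_pos: [0.4997, 0.2458, 0.1643]
tcp_rot: [0.402, 1.533, -0.402]
force: [1.2, -1.0, -2.0]
gripper_width: 0.0108
```

carry_out(moves="0 0 0 1 0 0;0 0 0 1 0 0;0 0 0 1 0 0;0 0 0 1 0 0;0 0 0 1 0 0;0 0 0 1 0 0;0 0 0 1 0 0;0 0 0 1 0 0")

```text
time: 6.05
tcp_pos: [0.4997, 0.2458, 0.1642]
tcp_rot: [0.833, 1.405, -0.834]
force: [0.1, 0.4, -2.0]
gripper_width: 0.0109
```

carry_out(moves="0 0 0 1 0 0;0 0 0 1 0 0;0 0 0 1 0 0;0 0 0 1 0 0;0 0 0 1 0 0;0 0 0 1 0 0;0 0 0 1 0 0;0 0 0 .4 0 0")

```text
time: 6.85
tcp_pos: [0.4997, 0.2459, 0.1641]
tcp_rot: [1.221, 1.202, -1.221]
force: [0.4, -0.3, -2.0]
gripper_width: 0.0107
```

```bash
python3 -c "
from h import *
go(.6357,-.0655,.100,-.021)"
```

```text
t 6.85 tcp [0.4997 0.2459 0.1641] shift [1.28 2.82 6.18] turn [ 0.07 -0.    0.  ] F [ 0.4 -0.3 -2. ] w 0.0107
```

carry_out(moves="0 .35 .77 0 0 0;0 .35 .77 0 0 0;0 .35 .77 0 0 0;0 .35 .77 0 0 0;0 .35 .77 0 0 0;0 .35 .77 0 0 0;0 .35 .77 0 0 0;0 .35 .77 0 0 0")

```text
time: 7.65
tcp_pos: [0.636, -0.0654, 0.1641]
tcp_rot: [1.219, 1.203, -1.218]
force: [1.3, 0.2, -1.6]
gripper_width: 0.0108
```

carry_out(moves=".5 0 0 0 0 0;.5 0 0 0 0 0;.3 0 0 0 0 0;0 0 0 0 0 0")

```text
time: 8.05
tcp_pos: [0.634, -0.0635, 0.0963]
tcp_rot: [1.217, 1.207, -1.222]
force: [0.2, -0.6, -1.3]
gripper_width: 0.0109
```

```bash
python3 -c "
from h import *
go(.6357,-.0655,.0455,-.021)
a=env.snapshot('scene');b=env.snapshot('side')
A=cv2.resize(a['frame'][190:340,160:460],None,fx=2.66,fy=2.66,interpolation=2)[:,:,::-1];B=cv2.resize(b['frame'][120:280,230:430],None,fx=2.5,fy=2.5,interpolation=2)[:,:,::-1][:, :400]
cv2.imwrite('pics/p3.png',A);cv2.imwrite('pics/p4.png',B)"
```

```text
t 8.05 tcp [ 0.634  -0.0635  0.0963] shift [1.02 0.04 0.04] turn [ 0.11 -0.    0.06] F [ 0.2 -0.6 -1.3] w 0.0109
```

View pics/p3.png

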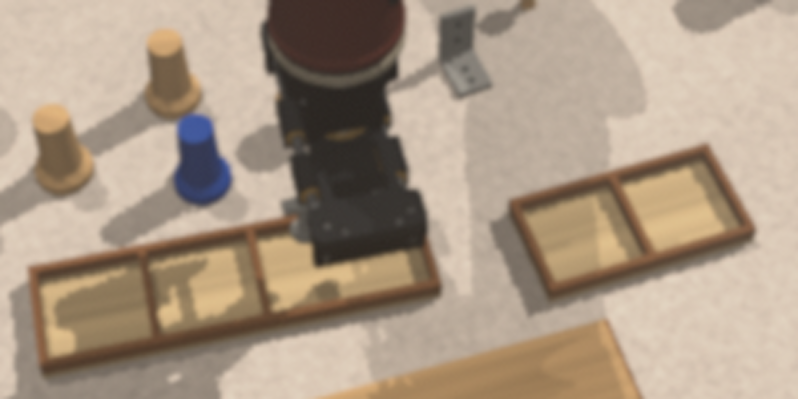

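carry_out(moves=".5 .04 .04 0 0 0;.3 0 0 0 0 0;.1 0 0 0 0 0;.07 0 0 0 0 0;.04 0 0 0 0 0;0 0 0 0 0 0;0 0 0 0 0 0")

```text
time: 8.85
tcp_pos: [0.638, -0.066, 0.0487]
tcp_rot: [1.22, 1.202, -1.219]
force: [-0.5, 0.2, -2.5]
gripper_width: 0.0109
```

```bash
python3 -c "
from h import *
go(.6357,-.0655,.0448,-.021)"
```

```text
t 8.85 tcp [ 0.638  -0.066   0.0487] shift [ 0.08 -0.05 -0.01] turn [ 0.1   0.   -0.01] F [-0.5  0.2 -2.5] w 0.0109
```

View pics/p4.png

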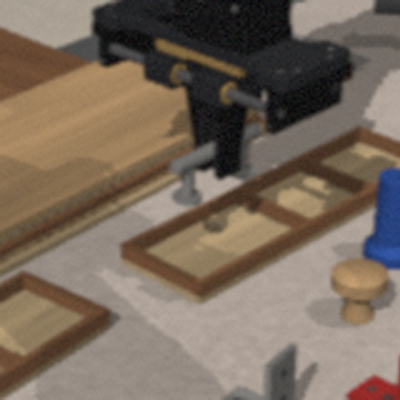

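carry_out(moves=".04 0 0 0 0 0;.03 0 0 0 0 0;0 0 0 0 0 0;0 0 0 0 0 0")

```text
time: 9.25
tcp_pos: [0.6379, -0.066, 0.0448]
tcp_rot: [1.22, 1.202, -1.219]
force: [0.8, 0.0, 1.2]
gripper_width: 0.0106
```

```bash
python3 -c "
from h import *
go(.6357,-.0655,.0448,-.021)"
```

```text
t 9.25 tcp [ 0.6379 -0.066   0.0448] shift [ 0.   -0.04 -0.01] turn [ 0.1   0.   -0.01] F [0.8 0.  1.2] w 0.0106
```

carry_out(moves="0 0 0 0 0 0;0 0 0 0 0 0;0 0 0 0 0 0;0 0 0 0 0 0;-.3 0 0 0 0 0;-.8 0 0 0 0 0;-.9 0 0 0 0 0;-.8 0 0 0 0 0", grip=40)

```text
time: 10.05
tcp_pos: [0.6377, -0.0661, 0.1879]
tcp_rot: [1.22, 1.201, -1.219]
force: [0.8, -0.7, 0.5]
gripper_width: 0.0353
```

carry_out(moves="0 -.78 .37 0 0 0;0 -.78 .37 0 0 0;0 -.78 .37 0 0 0;0 -.78 .37 0 0 0;0 -.78 .37 0 0 0;0 0 0 0 0 0;0 0 0 0 0 0;0 0 0 0 0 0", grip=62)

```text
time: 10.85
tcp_pos: [0.4423, -0.1553, 0.1854]
tcp_rot: [1.22, 1.202, -1.218]
force: [0.5, -0.2, -0.6]
gripper_width: 0.054
```

```bash
python3 -c "
from h import *
go(.443,-.1615,.051,0)
a=env.snapshot('scene');b=env.snapshot('side')
A=cv2.resize(a['frame'][190:340,160:460],None,fx=2.66,fy=2.66,interpolation=2)[:,:,::-1];B=cv2.resize(b['frame'][140:250,270:470],None,fx=2.5,fy=2.5,interpolation=2)[:,:,::-1]
B=np.pad(B,((0,0),(0,798-500),(0,0)));cv2.imwrite('pics/p5.png',np.vstack([A[:325],B]))
s=env.snapshot('wrist');cv2.imwrite('pics/w5.png',s['frame'][:,:,::-1])"
```

```text
t 10.85 tcp [ 0.4423 -0.1553  0.1854] shift [2.69 0.01 0.12] turn [-0.19  0.   -0.02] F [ 0.5 -0.2 -0.6] w 0.054
```

View pics/p5.png

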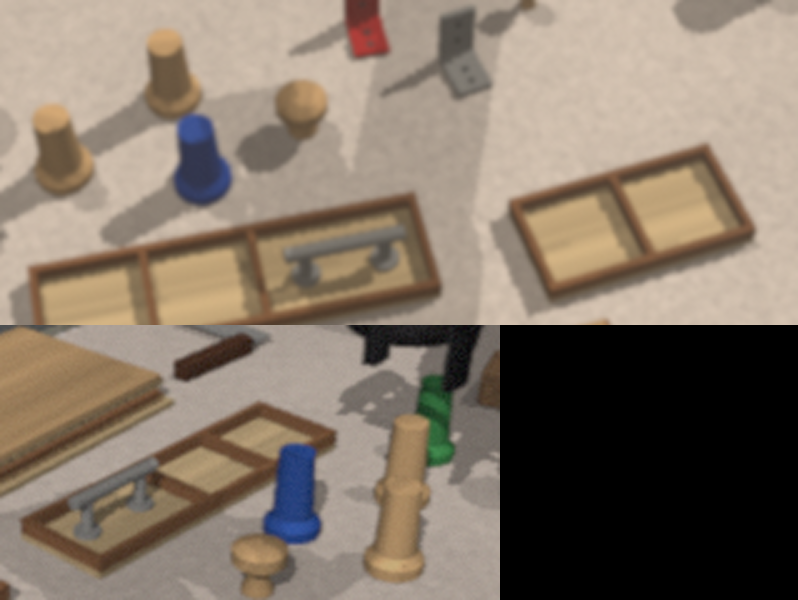

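carry_out(moves=".5 0 .12 -.19 0 0;.7 0 0 0 0 0;.7 0 0 0 0 0;.5 0 0 0 0 0;.29 0 0 0 0 0;0 0 0 0 0 0")

```text
time: 11.6
tcp_pos: [0.4401, -0.161, 0.0479]
tcp_rot: [1.207, 1.213, -1.212]
force: [-0.6, -0.6, 0.1]
gripper_width: 0.0543
```

carry_out(moves="0 0 0 0 0 0;0 0 0 0 0 0;0 0 0 0 0 0;0 0 0 0 0 0;0 0 0 0 0 0;0 0 0 0 0 0", grip=0, grip_force=25)

```text
time: 12.2
tcp_pos: [0.442, -0.1618, 0.0509]
tcp_rot: [1.21, 1.208, -1.209]
force: [0.4, -0.2, 6.4]
gripper_width: 0.0307
```

```bash
python3 -c "
from h import *
go(.6335,-.169,.057,-.021)
s=env.snapshot('wrist');cv2.imwrite('pics/w6.png',s['frame'][:,:,::-1])"
```

```text
t 12.2 tcp [ 0.442  -0.1618  0.0509] shift [-0.12  3.83  0.14] turn [ 0.29  0.   -0.02] F [ 0.4 -0.2  6.4] w 0.0307
```

carry_out(moves="-.2 0 0 0 0 0;-.6 0 0 0 0 0;-.8 0 0 0 0 0;-.7 0 0 0 0 0;0 .3 0 .3 0 0;0 .8 0 0 0 0;0 .8 0 0 0 0;0 .8 0 0 0 0")

```text
time: 13.05
tcp_pos: [0.5775, -0.1643, 0.1658]
tcp_rot: [1.225, 1.199, -1.225]
force: [0.3, -0.9, -1.2]
gripper_width: 0.0305
```

carry_out(moves="0 .7 0 0 0 0;0 .43 0 0 0 0;0 0 0 0 0 0;0 0 0 0 0 0")

```text
time: 13.45
tcp_pos: [0.6322, -0.1656, 0.1648]
tcp_rot: [1.224, 1.2, -1.226]
force: [-0.9, -0.2, -1.0]
gripper_width: 0.0306
```

```bash
python3 -c "
from h import *
go(.6335,-.169,.057,-.021)"
```

```text
t 13.45 tcp [ 0.6322 -0.1656  0.1648] shift [2.16 0.03 0.07] turn [-0.01  0.    0.02] F [-0.9 -0.2 -1. ] w 0.0306
```

carry_out(moves=".7 .03 .07 0 0 0;.7 0 0 0 0 0;.5 0 0 0 0 0;.15 0 0 0 0 0;.05 0 0 0 0 0;0 0 0 0 0 0;0 0 0 0 0 0")

```text
time: 14.15
tcp_pos: [0.635, -0.1694, 0.0619]
tcp_rot: [1.226, 1.197, -1.224]
force: [-0.2, 0.5, -0.9]
gripper_width: 0.0305
```

```bash
python3 -c "
from h import *
go(.6335,-.169,.057,-.021)"
```

```text
t 14.15 tcp [ 0.635  -0.1694  0.0619] shift [ 0.1  -0.03 -0.01] turn [-0.01  0.01 -0.04] F [-0.2  0.5 -0.9] w 0.0305
```

carry_out(moves=".05 0 0 0 0 0;.04 0 0 0 0 0;.02 0 0 0 0 0;0 0 0 0 0 0;0 0 0 0 0 0")

```text
time: 14.65
tcp_pos: [0.6347, -0.1693, 0.0569]
tcp_rot: [1.226, 1.198, -1.224]
force: [-7.0, 1.0, 15.9]
gripper_width: 0.0303
```

```bash
python3 -c "
from h import *
go(.6335,-.169,.057,-.021)
s=env.snapshot('scene')
print('plate top',*[ray(s,(u/2.66+160,v/2.66+190),z).round(4) for u,v,z in [(440,13,.055),(473,8,.055),(458,97,.005),(491,80,.005)]])"
```

```text
t 14.65 tcp [ 0.6347 -0.1693  0.0569] shift [-0.   -0.02 -0.  ] turn [-0.01  0.   -0.02] F [-7.   1.  15.9] w 0.0303
plate top [0.4557 0.0554] [0.457  0.0826] [0.5044 0.0586] [0.4939 0.0895]
```

carry_out(moves="0 0 0 0 0 0;0 0 0 0 0 0;0 0 0 0 0 0;0 0 0 0 0 0;-.3 0 0 0 0 0;-.8 0 0 0 0 0;-.9 0 0 0 0 0;-.8 0 0 0 0 0", grip=62)

```text
time: 15.5
tcp_pos: [0.6343, -0.1692, 0.1978]
tcp_rot: [1.226, 1.198, -1.224]
force: [1.2, -0.1, 0.1]
gripper_width: 0.0543
```

carry_out(moves="0 -.58 -.56 0 0 0;0 -.58 -.56 0 0 0;0 -.58 -.56 0 0 0;0 -.58 -.56 0 0 0;0 -.58 -.56 0 0 0;0 -.58 -.56 0 0 0;0 0 0 0 0 0;0 0 0 0 0 0")

```text
time: 16.3
tcp_pos: [0.4639, 0.003, 0.1959]
tcp_rot: [1.225, 1.198, -1.223]
force: [0.2, -0.7, -0.4]
gripper_width: 0.0541
```

```bash
python3 -c "
from h import *
go(.46,0,.19,0)
s=env.snapshot('wrist');cv2.imwrite('pics/w7.png',s['frame'][:,:,::-1])"
```

```text
t 16.3 tcp [0.4639 0.003  0.1959] shift [ 0.12 -0.08  0.06] turn [-0.29 -0.   -0.03] F [ 0.2 -0.7 -0.4] w 0.0541
```

View pics/w7.png

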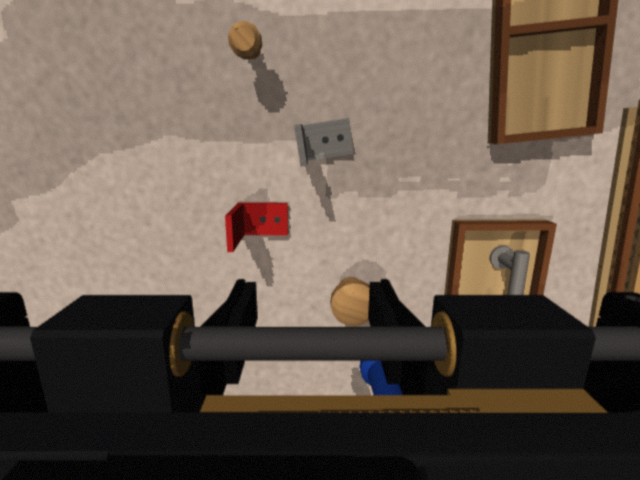

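```bash
python3 -c "
from h import *
s=env.snapshot('wrist')
for l,u,v,z in [('top',295,126,.055),('top',301,166,.055),('topin',303,126,.055),('topin',307,165,.055),('end',350,119,.005),('end',355,153,.005),('base',303,125,.005),('base',307,158,.005),('knob',351,302,.033),('red',234,203,.055),('red',229,251,.055)]: print(l,ray(s,(u,v),z).round(4))
g=cv2.cvtColor(s['frame'],6)
e=cv2.Canny(g,60,120)[110:172,290:362]
from cv2 import HoughLinesP
print(HoughLinesP(e,.5,np.pi/360,14,minLineLength=18,maxLineGap=3)[:,0]+[290,110,290,110])"
```

```text
top [0.4546 0.0832]
top [0.4581 0.0549]
topin [0.4604 0.0831]
topin [0.4625 0.0555]
end [0.4991 0.0884]
end [0.5036 0.0604]
base [0.4593 0.0845]
base [0.462  0.0571]
knob [ 0.4983 -0.0674]
red [0.4062 0.0283]
red [ 0.3991 -0.01  ]
[[299 124 344 117]
 [334 159 353 159]
 [293 124 300 165]
 [294 133 299 165]
 [348 117 354 150]
 [300 125 304 154]]
```

```bash
python3 -c "
from h import *
go(.459,.069,.048,.13)"
```

```text
t 16.4 tcp [0.4645 0.0019 0.1953] shift [ 2.95 -0.14 -1.34] turn [-2.19  0.   -0.02] F [-0.3  0.1  0. ] w 0.0537
```

carry_out(moves="0 -.07 -.67 0 0 0;0 -.07 -.67 0 0 0;.6 0 0 -1 0 0;.7 0 0 -1 0 0;.7 0 0 -.2 0 0;.6 0 0 0 0 0;.35 0 0 0 0 0;0 0 0 0 0 0")

```text
time: 17.2
tcp_pos: [0.4572, 0.0685, 0.0447]
tcp_rot: [1.11, 1.271, -1.117]
force: [-0.7, 0.2, -0.3]
gripper_width: 0.0543
```

```bash
python3 -c "
from h import *
go(.459,.069,.048,.13)"
```

```text
t 17.2 tcp [0.4572 0.0685 0.0447] shift [-0.07  0.04 -0.01] turn [0.   0.01 0.07] F [-0.7  0.2 -0.3] w 0.0543
```

carry_out(moves="0 .02 0 0 0 0;0 0 0 0 0 0;0 0 0 0 0 0;0 0 0 0 0 0;0 0 0 0 0 0;0 0 0 0 0 0;0 0 0 0 0 0;0 0 0 0 0 0", grip=0, grip_force=40)

```text
time: 18.0
tcp_pos: [0.4592, 0.0699, 0.0471]
tcp_rot: [1.111, 1.269, -1.112]
force: [-1.6, 0.1, 1.8]
gripper_width: 0.0046
```

```bash
python3 -c "
from h import *
go(.459,.069,.048,.13)"
```

```text
t 18.0 tcp [0.4592 0.0699 0.0471] shift [-0.02 -0.01  0.02] turn [ 0.03 -0.    0.  ] F [-1.6  0.1  1.8] w 0.0046
```

carry_out(moves="-.2 0 0 0 0 0;-.6 0 0 0 0 0;-.8 0 0 0 0 0;-.8 0 0 0 0 0;0 0 0 1 0 0;0 0 0 1 0 0;0 0 0 .2 0 0;0 0 0 0 0 0")

```text
time: 18.8
tcp_pos: [0.4592, 0.0699, 0.1673]
tcp_rot: [1.224, 1.199, -1.224]
force: [-0.6, -0.1, -1.8]
gripper_width: 0.0048
```

```bash
python3 -c "
from h import *
go(.612,-.2495,.0531,-.021)"
```

```text
t 18.8 tcp [0.4592 0.0699 0.1673] shift [2.28 3.19 6.32] turn [0.01 0.   0.  ] F [-0.6 -0.1 -1.8] w 0.0048
```

carry_out(moves="0 .4 .79 0 0 0;0 .4 .79 0 0 0;0 .4 .79 0 0 0;0 .4 .79 0 0 0;0 .4 .79 0 0 0;0 .4 .79 0 0 0;0 .4 .79 0 0 0;0 .39 .79 0 0 0")

```text
time: 19.6
tcp_pos: [0.6124, -0.251, 0.1666]
tcp_rot: [1.223, 1.201, -1.224]
force: [0.1, 0.2, -0.6]
gripper_width: 0.0046
```

carry_out(moves="0 0 0 0 0 0;.6 0 0 0 0 0;.6 0 0 0 0 0;.5 0 0 0 0 0;0 0 0 0 0 0;0 0 0 0 0 0;0 0 0 0 0 0")

```text
time: 20.3
tcp_pos: [0.6128, -0.2498, 0.0838]
tcp_rot: [1.225, 1.197, -1.224]
force: [0.4, -0.1, 0.0]
gripper_width: 0.0047
```

```bash
python3 -c "
from h import *
go(.612,-.2495,.0531,-.021)
a=env.snapshot('scene');crop(a,'p8',140,180,220,165,3.6)"
```

```text
t 20.3 tcp [ 0.6128 -0.2498  0.0838] shift [ 0.61 -0.02 -0.01] turn [-0.    0.01 -0.03] F [ 0.4 -0.1  0. ] w 0.0047
```

View pics/p8.png

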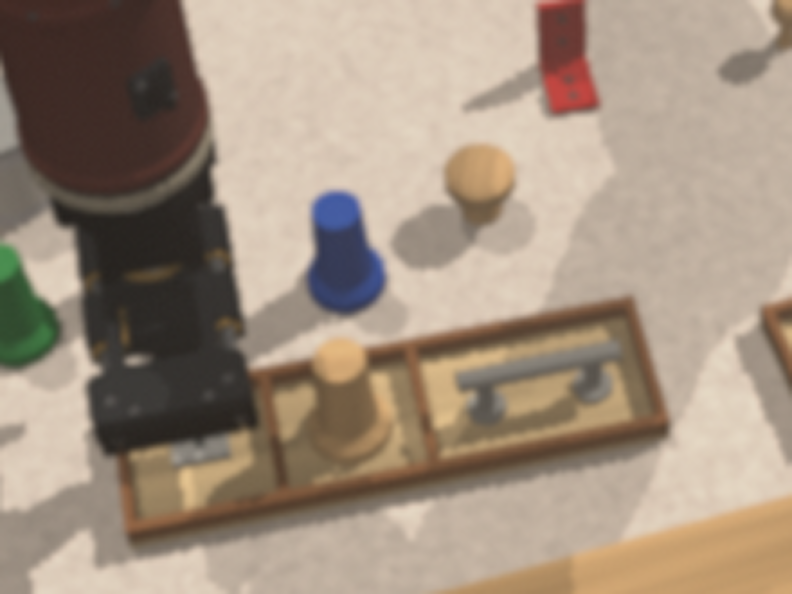

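carry_out(moves=".3 0 0 0 0 0;.2 0 0 0 0 0;.05 0 0 0 0 0;.04 0 0 0 0 0;.03 0 0 0 0 0;0 0 0 0 0 0;0 0 0 0 0 0")

```text
time: 21.05
tcp_pos: [0.6117, -0.2495, 0.0531]
tcp_rot: [1.226, 1.199, -1.225]
force: [-9.4, 3.9, 21.5]
gripper_width: 0.0048
```

```bash
python3 -c "
from h import *
go(.612,-.2495,.0531,-.021)"
```

```text
t 21.05 tcp [ 0.6117 -0.2495  0.0531] shift [0.   0.01 0.  ] turn [-0.01 -0.01  0.  ] F [-9.4  3.9 21.5] w 0.0048
```

carry_out(moves="-.02 0 0 0 0 0;0 0 0 0 0 0;0 0 0 0 0 0;0 0 0 0 0 0;-.3 0 0 0 0 0;-.7 0 0 0 0 0;-.8 0 0 0 0 0;-.8 0 0 0 0 0", grip=35)

```text
time: 21.85
tcp_pos: [0.6117, -0.2496, 0.1844]
tcp_rot: [1.225, 1.199, -1.225]
force: [1.3, 0.6, 0.4]
gripper_width: 0.0304
```

carry_out(moves="0 -.45 -.72 0 0 0;0 -.45 -.72 0 0 0;0 -.45 -.72 0 0 0;0 -.45 -.72 0 0 0;0 -.45 -.72 0 0 0;0 0 0 -.75 0 0;0 0 0 -.75 0 0;0 0 0 0 0 0", grip=80)

```text
time: 22.65
tcp_pos: [0.5035, -0.0669, 0.1832]
tcp_rot: [1.148, 1.247, -1.146]
force: [-0.7, 0.2, 1.3]
gripper_width: 0.0691
```

```bash
python3 -c "
from h import *
go(.499,-.0685,.040,.083)
a=env.snapshot('scene');crop(a,'p9',140,180,220,165,3.6)"
```

```text
t 22.65 tcp [ 0.5035 -0.0669  0.1832] shift [ 2.86 -0.1   0.02] turn [ 0.02  0.   -0.02] F [-0.7  0.2  1.3] w 0.0691
```

View pics/p9.png

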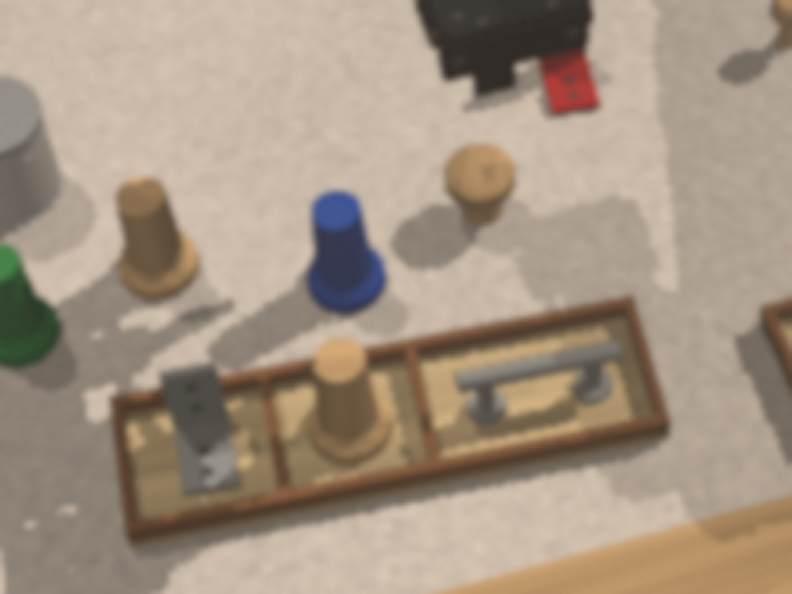

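carry_out(moves=".5 -.1 .02 0 0 0;.7 0 0 0 0 0;.7 0 0 0 0 0;.6 0 0 0 0 0;.36 0 0 0 0 0;0 0 0 0 0 0;0 0 0 0 0 0")

```text
time: 23.4
tcp_pos: [0.4987, -0.0688, 0.0396]
tcp_rot: [1.149, 1.247, -1.149]
force: [-0.3, -0.0, 1.5]
gripper_width: 0.0696
```

carry_out(moves="0 0 0 0 0 0;0 0 0 0 0 0;0 0 0 0 0 0;0 0 0 0 0 0;0 0 0 0 0 0;0 0 0 0 0 0;0 0 0 0 0 0", grip=0, grip_force=20)

```text
time: 24.1
tcp_pos: [0.4987, -0.0685, 0.0394]
tcp_rot: [1.148, 1.247, -1.147]
force: [-0.7, 0.9, 6.1]
gripper_width: 0.0409
```

```bash
python3 -c "
from h import *
go(.6579,.1121,.046,.083)"
```

```text
t 24.1 tcp [ 0.4987 -0.0685  0.0394] shift [-0.13  3.47 -3.34] turn [ 0.    0.   -0.01] F [-0.7  0.9  6.1] w 0.0409
```

carry_out(moves="-.2 0 0 0 0 0;-.6 0 0 0 0 0;-.7 0 0 0 0 0;-.5 0 0 0 0 0;0 .57 -.55 0 0 0;0 .58 -.56 0 0 0;0 .58 -.56 0 0 0;0 .58 -.56 0 0 0")

```text
time: 24.9
tcp_pos: [0.6049, 0.0534, 0.1395]
tcp_rot: [1.148, 1.247, -1.148]
force: [1.0, -1.2, -0.5]
gripper_width: 0.0408
```

carry_out(moves="0 .58 -.56 0 0 0;0 .58 -.55 0 0 0;.4 0 0 0 0 0;.6 0 0 0 0 0;.4 0 0 0 0 0;0 0 0 0 0 0;0 0 0 0 0 0")

```text
time: 25.6
tcp_pos: [0.6574, 0.1122, 0.0696]
tcp_rot: [1.147, 1.248, -1.148]
force: [0.4, 0.9, -0.1]
gripper_width: 0.0409
```

```bash
python3 -c "
from h import *
go(.6579,.1121,.0454,.083)"
```

```text
t 25.6 tcp [0.6574 0.1122 0.0696] shift [0.48 0.01 0.  ] turn [-0.    0.    0.01] F [ 0.4  0.9 -0.1] w 0.0409
```

carry_out(moves=".2 0 0 0 0 0;.17 0 0 0 0 0;.05 0 0 0 0 0;.03 0 0 0 0 0;.02 0 0 0 0 0;0 0 0 0 0 0;0 0 0 0 0 0")

```text
time: 26.3
tcp_pos: [0.6576, 0.1123, 0.0458]
tcp_rot: [1.148, 1.247, -1.148]
force: [0.3, -0.6, -1.0]
gripper_width: 0.0416
```

```bash
python3 -c "
from h import *
go(.6579,.1121,.0454,.083)"
```

```text
t 26.3 tcp [0.6576 0.1123 0.0458] shift [0.01 0.   0.01] turn [-0.   -0.   -0.01] F [ 0.3 -0.6 -1. ] w 0.0416
```

carry_out(moves=".02 0 0 0 0 0;0 0 0 0 0 0;.02 0 0 0 0 0;0 0 0 0 0 0;0 0 0 0 0 0")

```text
time: 26.8
tcp_pos: [0.6578, 0.1124, 0.0454]
tcp_rot: [1.149, 1.247, -1.147]
force: [-5.4, -0.8, 13.2]
gripper_width: 0.0413
```

carry_out(moves="0 0 0 0 0 0;0 0 0 0 0 0;0 0 0 0 0 0;0 0 0 0 0 0;-.3 0 0 0 0 0;-.8 0 0 0 0 0;-.9 0 0 0 0 0;-.9 0 0 0 0 0", grip=68)

```text
time: 27.6
tcp_pos: [0.6572, 0.1122, 0.1912]
tcp_rot: [1.148, 1.247, -1.148]
force: [0.0, 0.4, -0.1]
gripper_width: 0.0589
```

```bash
python3 -c "
from h import *
go(.4955,-.2563,.051,.083)
s=env.snapshot('scene');print(ray(s,(141/3.6+140,192/3.6+180),.07),ray(s,(159/3.6+140,262/3.6+180),.01))
crop(s,'p10',340,200,120,110,4);b=env.snapshot('side');crop(b,'p11',160,200,140,110,4)
A,B=cv2.imread('pics/p10.png'),cv2.imread('pics/p11.png');cv2.imwrite('pics/p12.png',cv2.resize(np.hstack([A,B]),None,fx=.76,fy=.76))"
```

```text
t 27.6 tcp [0.6572 0.1122 0.1912] shift [ 2.8  -3.84  7.08] turn [-0. -0. -0.] F [ 0.   0.4 -0.1] w 0.0589
[ 0.49571704 -0.25763504] [ 0.50028591 -0.25775295]
```

View pics/p12.png

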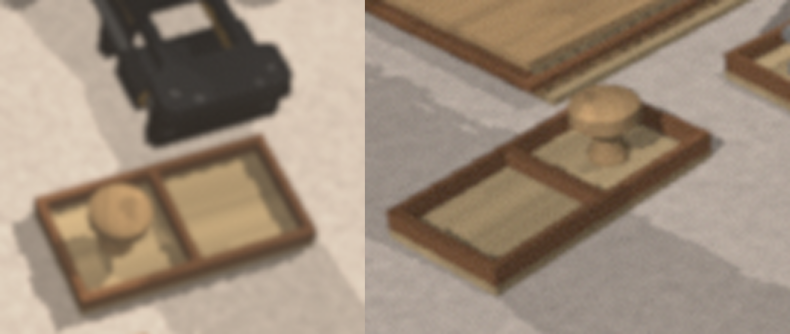

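carry_out(moves="0 -.38 .71 0 0 0;0 -.38 .71 0 0 0;0 -.38 .71 0 0 0;0 -.38 .71 0 0 0;0 -.38 .71 0 0 0;0 -.38 .71 0 0 0;0 -.38 .71 0 0 0;0 -.38 .71 0 0 0")

```text
time: 28.5
tcp_pos: [0.5289, -0.1848, 0.1897]
tcp_rot: [1.148, 1.246, -1.147]
force: [0.7, -0.1, 0.2]
gripper_width: 0.059
```

carry_out(moves="0 -.38 .71 0 0 0;0 -.4 .71 0 0 0;.5 0 0 0 0 0;.5 0 0 0 0 0;0 0 0 0 0 0;0 0 0 0 0 0")

```text
time: 29.1
tcp_pos: [0.4967, -0.2572, 0.1394]
tcp_rot: [1.148, 1.247, -1.148]
force: [0.5, -0.5, 0.3]
gripper_width: 0.0592
```

```bash
python3 -c "
from h import *
go(.496,-.257,.051,.083)"
```

```text
t 29.1 tcp [ 0.4967 -0.2572  0.1394] shift [ 1.77 -0.01 -0.  ] turn [ 0. -0. -0.] F [ 0.5 -0.5  0.3] w 0.0592
```

carry_out(moves=".6 0 0 0 0 0;.6 0 0 0 0 0;.4 0 0 0 0 0;.17 0 0 0 0 0;0 0 0 0 0 0;0 0 0 0 0 0")

```text
time: 29.7
tcp_pos: [0.4976, -0.2576, 0.0517]
tcp_rot: [1.148, 1.246, -1.147]
force: [0.1, -0.3, -0.1]
gripper_width: 0.059
```

carry_out(moves="0 0 0 0 0 0;0 0 0 0 0 0;0 0 0 0 0 0;0 0 0 0 0 0;0 0 0 0 0 0;0 0 0 0 0 0;0 0 0 0 0 0", grip=0, grip_force=25)

```text
time: 30.4
tcp_pos: [0.4967, -0.2573, 0.0502]
tcp_rot: [1.148, 1.247, -1.148]
force: [-1.0, 0.9, 3.4]
gripper_width: 0.0309
```

carry_out(moves="-.2 0 0 0 0 0;-.6 0 0 0 0 0;-.8 0 0 0 0 0;-.8 0 0 0 0 0;-.2 0 0 0 0 0;0 0 0 0 0 0")

```text
time: 31.0
tcp_pos: [0.4974, -0.2577, 0.1821]
tcp_rot: [1.149, 1.244, -1.146]
force: [-0.4, 1.3, -2.4]
gripper_width: 0.0307
```

```bash
python3 -c "
from h import *
go(.6511,.1929,.057,.083)"
```

```text
t 31.0 tcp [ 0.4974 -0.2577  0.1821] shift [ 2.5   3.8  -8.73] turn [-0.    0.02 -0.05] F [-0.4  1.3 -2.4] w 0.0307
```

carry_out(moves="0 .32 -.73 0 0 0;0 .32 -.73 0 0 0;0 .32 -.73 0 0 0;0 .32 -.73 0 0 0;0 .32 -.73 0 0 0;0 .32 -.73 0 0 0;0 .32 -.73 0 0 0;0 .32 -.73 0 0 0")

```text
time: 31.8
tcp_pos: [0.5991, 0.0458, 0.1778]
tcp_rot: [1.146, 1.25, -1.15]
force: [-0.1, 0.1, -1.4]
gripper_width: 0.0306
```

carry_out(moves="0 .32 -.73 0 0 0;0 .32 -.73 0 0 0;0 .32 -.73 0 0 0;0 .3 -.7 0 0 0;.4 0 0 0 0 0;.6 0 0 0 0 0;0 0 0 0 0 0;0 0 0 0 0 0")

```text
time: 32.6
tcp_pos: [0.6497, 0.1929, 0.1285]
tcp_rot: [1.146, 1.249, -1.151]
force: [0.5, 0.2, -0.5]
gripper_width: 0.0306
```

```bash
python3 -c "
from h import *
go(.6511,.1929,.0562,.083)"
```

```text
t 32.6 tcp [0.6497 0.1929 0.1285] shift [1.45 0.03 0.  ] turn [-0.    0.01  0.05] F [ 0.5  0.2 -0.5] w 0.0306
```

carry_out(moves=".5 .02 0 0 0 0;.5 0 0 0 0 0;.3 0 0 0 0 0;.05 0 0 0 0 0;.05 0 0 0 0 0;0 0 0 0 0 0;0 0 0 0 0 0")

```text
time: 33.3
tcp_pos: [0.6524, 0.1938, 0.0613]
tcp_rot: [1.149, 1.246, -1.146]
force: [-0.1, -0.1, -0.6]
gripper_width: 0.031
```

carry_out(moves=".03 0 0 0 0 0;.02 0 0 0 0 0;0 0 0 0 0 0;0 0 0 0 0 0")

```text
time: 33.7
tcp_pos: [0.6517, 0.1936, 0.0575]
tcp_rot: [1.148, 1.247, -1.148]
force: [0.4, 0.2, -1.8]
gripper_width: 0.0307
```

carry_out(moves=".02 0 0 0 0 0;.015 0 0 0 0 0;0 0 0 0 0 0;0 0 0 0 0 0")

```text
time: 34.1
tcp_pos: [0.6518, 0.1937, 0.0563]
tcp_rot: [1.148, 1.247, -1.148]
force: [-2.8, -0.1, 4.9]
gripper_width: 0.0305
```

carry_out(moves="0 0 0 0 0 0;0 0 0 0 0 0;0 0 0 0 0 0;0 0 0 0 0 0;-.3 0 0 0 0 0;-.8 0 0 0 0 0;-.9 0 0 0 0 0;-.9 0 0 0 0 0", grip=60)

```text
time: 34.9
tcp_pos: [0.6515, 0.1935, 0.2035]
tcp_rot: [1.148, 1.247, -1.148]
force: [0.4, 0.8, -0.3]
gripper_width: 0.0519
```

carry_out(moves="-.5 -.6 0 0 0 0;-.5 -.6 0 0 0 0;0 0 0 0 0 0;0 0 0 0 0 0;0 0 0 0 0 0")

```text
time: 35.4
tcp_pos: [0.5921, 0.1884, 0.2504]
tcp_rot: [1.148, 1.247, -1.149]
force: [-0.6, 0.2, 0.2]
gripper_width: 0.052
```

```bash
python3 -c "
from h import *
a=env.snapshot('scene');crop(a,'f1',110,120,370,225,2.15);b=env.snapshot('side');cv2.imwrite('pics/f2.png',cv2.resize(b['frame'][130:420,150:520,::-1],None,fx=2,fy=2,interpolation=2))
go(.6,.19,.25,0)"
```

```text
t 35.5 tcp [0.5921 0.1883 0.2496] shift [-0.01  0.16 -0.02] turn [1.18 0.01 0.02] F [-0.4  0.4 -0.4] w 0.0524
```

View pics/f1.png

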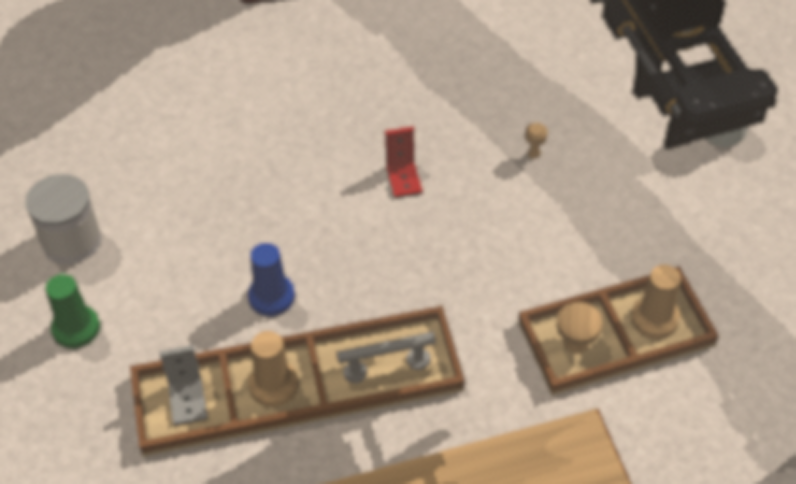

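View pics/f2.png

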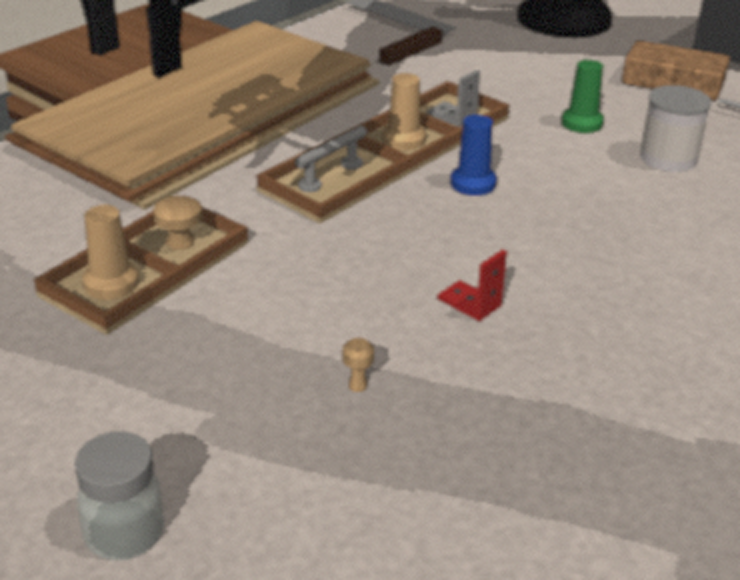

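Both views show all five parts upright in their bays, and the bystanders where they were. I'm handing it in.

```bash
python3 -c "
from cell import env
print(env.hand_in())"
```

```text
the job is handed in; nothing more can be done
None
```

Both kits are made up and the job is handed in, at about 35.5 s of robot time. No verdict was reported.

- **Cupboard kit (three-bay tray), done first:** the bar pull lies lengthways in the long bay, a leg stands in the middle bay and the bracket is in the end bay.
- **Drawer kit (two-bay tray):** the larger knob is in one bay and the other leg is in the other.

**Last checks:** the final scene and side pictures show all five parts upright in their bays. The smaller knob, tin, jar and the red, blue and green look-alikes appear untouched, judged by eye. After release the gripper was raised clear of everything. The highest contact force I read while setting parts down was about 24 N; forces were read only at the end of each move.

**Disagreements:** position estimates from different views differed by about 3–7 mm. The first bracket angle readings scattered widely, so I measured it again close up with the wrist camera before gripping. No check failed.

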